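# Rub down the gap between two printing blocks

### The job

Take the orange-handled ball burnisher out of its dark wooden stand and rub down the bent gap between the red and the blue printing block on the sloping board: one slow, unbroken pass (a few centimetres a second) with the tip pressed lightly on the floor of the gap, from the green dot to the black dot, the burnisher held square to the slope. Then put it back upright in its stand with the collar resting on the top. Do not press hard on the board, and leave everything else on the bench where it is.

Things in the scene. Friction and masses are not known exactly. Their poses are not given: they have to be found in the camera images.
- burnisher: Ball burnisher (80 g) hanging upright in the stand. Origin on its axis at the underside of its black collar (36 mm across, 6 mm thick); z along the axis to the handle end. Orange round handle 16 mm across, z = 6 to 85 mm: grip here. Brass shank 14 mm across, z = -42 to 0; then a steel nib 6 mm across with a 7 mm ball, ending at z = -65 mm, sprung: yields at 2 N, 6 mm in at 5 N.
- tip (a point): End of the burnisher's ball tip, on its axis, 65 mm below the collar's underside (less what the nib is pushed in); axes as the burnisher's.
- nib (a joint): How far the burnisher's sprung nib is pushed in, m: 0 free, 0.006 fully in.
- stand: Fixed dark wooden block, 85 x 85 mm, 80 mm tall, with one round upright hole, 25 mm across, right through its middle. Origin at the centre of the underside.
- stand_hole0 (a point): Centre of the mouth of the stand's hole, on the stand's top face, 80 mm above the bench.
- plate: Plywood board, 150 x 260 mm, fixed at 38 deg, facing roughly the robot's right (-y). Origin at its middle, on the gap's floor; x up the slope, y across it towards the robot, z outward normal. Two blocks 5 mm thick on it, red above, blue below, with a gap 14 mm wide between, floor z = 0. Gap's centre line: (x, y) = (-20, 90) mm to (20, 0) to (-20, -90), and 30 mm on past each dot.
- gap_start (a point): The green dot: start of the pass, on the floor of the gap, in its middle (plate x = -20, y = 90 mm); axes as the plate's.
- gap_bend (a point): The bend of the gap, on the floor in its middle (plate x = 20, y = 0 mm); axes as the plate's.
- gap_end (a point): The black dot: end of the pass, on the floor of the gap, in its middle (plate x = -20, y = -90 mm); axes as the plate's.
- ink_jar: Red ink jar with red lid, 72 mm across, 85 mm tall; bystander, leave alone. Origin under its middle.
- ink_brush: Round black brush with upright red handle, 60 mm across, 122 mm tall; bystander, leave alone. Origin under its middle.
- cup: White cup, 64 mm across, 70 mm tall; bystander, leave alone. Origin under its middle.
- tool_tin: Blue tin with black lid, 80 x 130 x 48 mm; bystander, leave alone. Origin under its middle.
- brayer: Ink roller, black roller 100 mm wide on a dark wooden handle, lying, 42 mm tall; bystander, leave alone. Origin under its middle.
- eraser: White eraser, 60 x 30 x 18 mm; bystander, leave alone. Origin under its middle.
There are look-alikes about, which are no part of the job. Leave any purple or turquoise look-alike of the stand alone.

How it is judged:
On the way, in this order (a step that is already met when the one before it is completed fails the run):
1. the tip presses on the gap's floor at the green dot, moving slowly (0.1 s within 7 mm along y), burnisher within 17 degrees of square to the slope (y of tip in the frame of plate between 0.083 and 0.097 m and x of tip in the frame of plate between -0.028 and -0.012 m and z of tip in the frame of plate below 0.0025 m and contact force between burnisher and plate above 0.3 N and angle between the z axis of burnisher and the z axis of plate, either way round below 0.3 rad), for 0.1 s.
2. the tip presses on the gap's floor 1/8 of the way along the gap, moving slowly (0.2 s within 7 mm along y), burnisher within 17 degrees of square to the slope (y of tip in the frame of plate between 0.0605 and 0.0745 m and x of tip in the frame of plate between -0.018 and -0.002 m and z of tip in the frame of plate below 0.0025 m and contact force between burnisher and plate above 0.3 N and angle between the z axis of burnisher and the z axis of plate, either way round below 0.3 rad), for 0.2 s.
3. the tip presses on the gap's floor 2/8 of the way along the gap, moving slowly (0.2 s within 7 mm along y), burnisher within 17 degrees of square to the slope (y of tip in the frame of plate between 0.038 and 0.052 m and x of tip in the frame of plate between -0.008 and 0.008 m and z of tip in the frame of plate below 0.0025 m and contact force between burnisher and plate above 0.3 N and angle between the z axis of burnisher and the z axis of plate, either way round below 0.3 rad), for 0.2 s.
4. the tip presses on the gap's floor 3/8 of the way along the gap, moving slowly (0.2 s within 7 mm along y), burnisher within 17 degrees of square to the slope (y of tip in the frame of plate between 0.0155 and 0.0295 m and x of tip in the frame of plate between 0.002 and 0.018 m and z of tip in the frame of plate below 0.0025 m and contact force between burnisher and plate above 0.3 N and angle between the z axis of burnisher and the z axis of plate, either way round below 0.3 rad), for 0.2 s.
5. the tip presses on the gap's floor 4/8 of the way along the gap, moving slowly (0.2 s within 7 mm along y), burnisher within 17 degrees of square to the slope (y of tip in the frame of plate between -0.007 and 0.007 m and x of tip in the frame of plate between 0.012 and 0.028 m and z of tip in the frame of plate below 0.0025 m and contact force between burnisher and plate above 0.3 N and angle between the z axis of burnisher and the z axis of plate, either way round below 0.3 rad), for 0.2 s.
6. the tip presses on the gap's floor 5/8 of the way along the gap, moving slowly (0.2 s within 7 mm along y), burnisher within 17 degrees of square to the slope (y of tip in the frame of plate between -0.0295 and -0.0155 m and x of tip in the frame of plate between 0.002 and 0.018 m and z of tip in the frame of plate below 0.0025 m and contact force between burnisher and plate above 0.3 N and angle between the z axis of burnisher and the z axis of plate, either way round below 0.3 rad), for 0.2 s.
7. the tip presses on the gap's floor 6/8 of the way along the gap, moving slowly (0.2 s within 7 mm along y), burnisher within 17 degrees of square to the slope (y of tip in the frame of plate between -0.052 and -0.038 m and x of tip in the frame of plate between -0.008 and 0.008 m and z of tip in the frame of plate below 0.0025 m and contact force between burnisher and plate above 0.3 N and angle between the z axis of burnisher and the z axis of plate, either way round below 0.3 rad), for 0.2 s.
8. the tip presses on the gap's floor 7/8 of the way along the gap, moving slowly (0.2 s within 7 mm along y), burnisher within 17 degrees of square to the slope (y of tip in the frame of plate between -0.0745 and -0.0605 m and x of tip in the frame of plate between -0.018 and -0.002 m and z of tip in the frame of plate below 0.0025 m and contact force between burnisher and plate above 0.3 N and angle between the z axis of burnisher and the z axis of plate, either way round below 0.3 rad), for 0.2 s.
9. the tip presses on the gap's floor at the black dot, moving slowly (0.1 s within 7 mm along y), burnisher within 17 degrees of square to the slope (y of tip in the frame of plate between -0.097 and -0.083 m and x of tip in the frame of plate between -0.028 and -0.012 m and z of tip in the frame of plate below 0.0025 m and contact force between burnisher and plate above 0.3 N and angle between the z axis of burnisher and the z axis of plate, either way round below 0.3 rad), for 0.1 s.
At the end, for the whole second after the job is handed in: The burnisher stands in its stand again, upright within 7 degrees, its collar on the stand's top within 4 mm and its axis within 8 mm of the hole's, released and at rest; no bystander has moved 20 mm or more (horizontal distance between burnisher and stand_hole0 below 0.008 m and height (world z) of burnisher between 0.076 and 0.084 m and angle between burnisher's own z axis and vertical below 0.12 rad and linear speed of burnisher below 0.02 m/s and distance of each of ink_jar, ink_brush, cup, tool_tin, brayer, eraser from where it was at the start of the episode below 0.02 m); the robot touches nothing.
It fails at once if the tip leaves the gap partway: 3 to 20 mm above its floor, more than 20 mm in from either dot along y, within 35 mm of the board's middle along x (y of tip in the frame of plate between -0.07 and 0.07 m and x of tip in the frame of plate between -0.035 and 0.035 m and z of tip in the frame of plate between 0.003 and 0.02 m).
It fails at once if the burnisher is pressed on the board or the blocks with more than 20 N (contact force between burnisher and plate above 20 N).
It fails at once if a bystander is moved more than 20 mm (distance of any of ink_jar, ink_brush, cup, tool_tin, brayer, eraser from where it was at the start of the episode above 0.02 m).
It also fails if it takes over 72 s, if anything falls off the work surface, if the arm or the gripper's body presses on something with over 40 N, if the wrist force passes 120 N, or if a joint passes its speed limit or range.

### The arm

A 6-joint arm with a two-finger parallel gripper is mounted at the origin on the work surface. World frame = base frame: x ahead of the robot, y to its left, z up, the work surface at z = 0. Lengths are in m, angles in rad, forces in N, time in s.
With the tool pointing down it reaches from about 0.375 to 0.9 m from the base axis. Payload 3.1 kg.
Tool frame: the origin (TCP) lies at the very end of the fingers, on their centre line; the grasp point (between the pads) lies 19 mm behind it (robot.grip_depth is the distance from the TCP to the grasp point, in m); z points along the fingers, y is the direction in which the jaws open and shut (so a half turn about z gives the same grasp; the last joint's range is limited). The gripper opens to 87 mm and grips with 3 to 60 N. Pads are 19 mm wide; open, the fingers measure 117 mm over their backs; the gripper's body (75 mm by 190 mm) begins 51 mm behind the grasp point.
Start: joints at [-1.474, 0.527, 1.433, -0, 1.181, -0.178], TCP at [0.17, -0.601, 0.223] pointing down, gripper open.
Joint ranges: [-3.08, 3.08], [-0.75, 2.2], [0.22, 2.44], [-1.43, 4.57], [0, 2.65], [-2.85, 2.85]. Speed limits (rad/s): [2.79, 2.79, 3.14, 3.14, 3.14, 3.14].

### API

Orientations are given as a unit quaternion [x, y, z, w].
In Python, from rig import robot gives the robot as it stands.
- The arm moves only by the tool drive_tool, never from a script. Its argument "series" is a list of rows, each a list of 7 numbers: the shift along the tool's x, y, z in m, then the turn, a rotation vector about the tool's x, y, z in degrees, then the opening, from 0 (shut) to 1 (fully open). A call has 1 to 5 rows; each row shifts and turns the commanded pose from where the row before left it, along the tool's axes as they then stand; what a row does not reach is not made up. A row lasts 1/8 s, in which the tool goes at most 62.5 mm and 10.7 degrees, less where a joint would pass 70% of its speed; a pose out of reach is approached as far as the arm can. A call is refused whole if a number of a shift passes 0.0625 or a number of a turn 10.7, either way. A call with a gripper value outside its range is refused whole. The fingers move at their own pace and stop on an object; "squeeze" is the grip in N (left out, the last holds). Time passes only in rows, so rows that do not move let the fingers close. It gives the time, the measured TCP pose, the force and the opening at its end, in the units of the state.
- robot.get_obs(): the state, without advancing time (a new reading comes with each control period).
- robot.camera(name): name is "side" or "top" or "wrist"; returns (picture, depth): 384x512x3 uint8, blue, green, red; 384x512 float32, m along the optical axis (not along the pixel's ray), 0 where there is no reading.
- robot.camera_model(name): a dict with "fx", "fy", "cx", "cy" (pixels), "R" (3x3) and "t" (3): a world point X has camera coordinates R X + t. Camera axes: x right, y down, z forward; pixel columns grow to the right and rows downward; lengths in m; the calibration is good to about 2 mm. A picture is of the moment at which its call begins: read the wrist's pose just before it. camera_model takes no time and is no camera call; for the wrist camera it gives the pose at the moment of the call.
- robot.hand_in(): hands the job in, once; it reports no verdict.
The state is a dict: "time": time; "q": joint angles; "joint_velocities": joint speeds; "joint_torque": joint torques, N m; "position": TCP position; "tool_rot": TCP orientation; "ft_force": force on the tool from outside, world axes, zero at the start; "moment": the same for the moment, N m; "grip_width": finger opening in m.
Only numpy, scipy, OpenCV 4.12 (cv2) and the standard library are available. Lean on these libraries where they do the work, as an engineer would, in place of code of your own. Each camera call takes 0.05 s, during which the arm holds its last target. There are 200 camera calls.

## Working session

There is one attempt and no reset: what is moved stays moved. The work goes in short steps, Python scripts to look and compute and a tool call to move; the robot and the scene stay as the last step left them, time stands still between calls to the robot, and variables do not carry over. Pictures are saved under pics/ and viewed, about 8 in all and at most 12, crops included, and the job is handed in when it is done.

Besides the shell and the picture viewer there is one more tool, called after "Emit:" as name(argument=value, ...), one argument or row to a line, values as JSON. drive_tool: Moves the arm, as the interface text tells. Its arguments: {"type":"object","properties":{"series":{"type":"array"},"squeeze":{"type":"number"}},"required":["series"]}

```bash
ls; mkdir -p pics; cat > h.py <<'E'
import numpy as np, cv2
from scipy.spatial.transform import Rotation as Ro
from rig import robot
def world(m,u,v,d):
    c=np.array([(u-m['cx'])/m['fx']*d,(v-m['cy'])/m['fy']*d,d]); return np.array(m['R']).T@(c-np.array(m['t']))
def snap(n,f):
    m=robot.camera_model(n); im,d=robot.camera(n); cv2.imwrite(f'pics/{f}.png',im); np.savez(f'pics/{f}.npz',im=im,d=d,**{k:np.array(v) for k,v in m.items()}); return m,im,d
E
python3 - <<'E'
from h import *
o=robot.get_obs(); print(o)
a=snap('top','top1')[1]; b=snap('side','side1')[1]
for n in('top','side'):
    m=robot.camera_model(n); print(n,m['fx'],np.round(-np.array(m['R']).T@np.array(m['t']),3))
cv2.imwrite('pics/a.png',cv2.resize(a,(800,600))) ; cv2.imwrite('pics/b.png',cv2.resize(b,(800,600)))
E
```

```text
pics
{'time': 0.0, 'q': array([-1.47349813e+00,  5.28438658e-01,  1.43391731e+00, -3.43071156e-05,
        1.18140871e+00, -1.78503042e-01]), 'joint_velocities': array([ 1.46024145e-04,  1.06975967e-03, -2.40472406e-04, -4.15157177e-04,
        1.05544586e-04, -7.15649431e-05]), 'joint_torque': array([-2.45058854e-04, -4.40041816e+01, -1.76590562e+01,  6.31620898e-02,
        5.82358148e-02, -1.62727706e-04]), 'position': array([ 0.17014213, -0.60062016,  0.22158378]), 'tool_rot': array([ 9.90505286e-01,  1.37470353e-01,  2.82331763e-05, -1.08575806e-03]), 'ft_force': array([-0.66828278,  0.84423323, -0.87533099]), 'moment': array([0.03940212, 0.07015802, 0.01790097]), 'grip_width': 0.08707189153777653}
top 361.6052682257848 [0.433 0.012 1.079]
side 461.822418816535 [-0.299  0.794  0.699]
```

View pics/a.png

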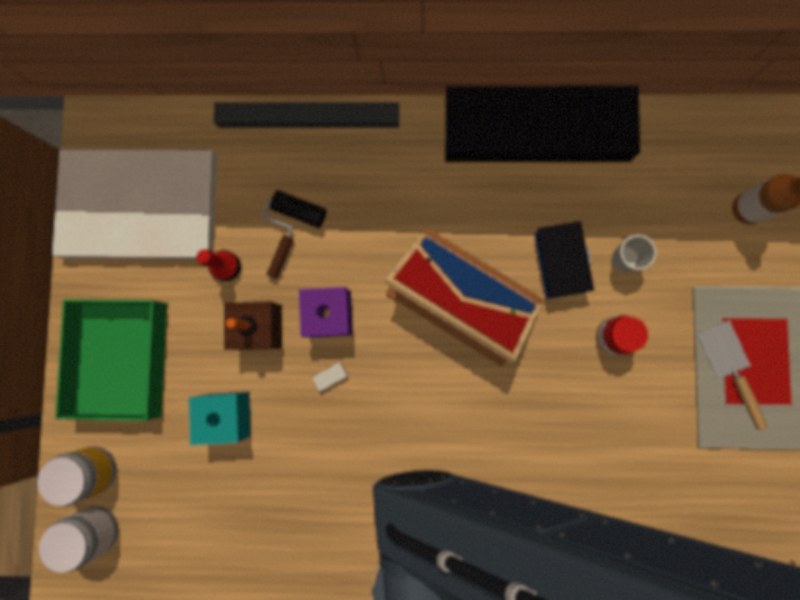

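View pics/b.png

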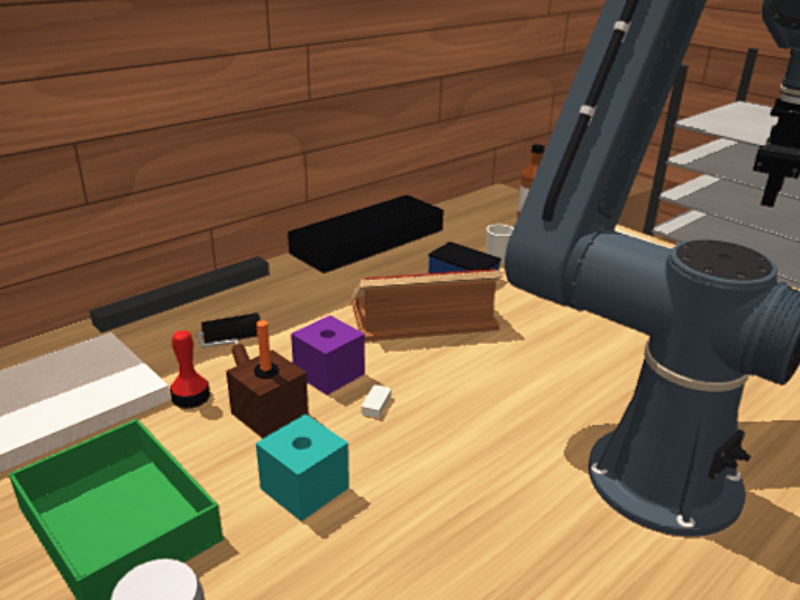

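Candidates in the top view (800x600 px): dark stand with orange handle (252,325), purple (325,312) and turquoise (215,420) look-alikes with empty holes, red brush (220,263). I choose the dark brown one. The board is at (465,295), with the green dot at its right end (513,313) and the black dot at its left end (430,260).

```bash
cat > plate.py <<'E'
from h import *
def lo(f):
    z=np.load(f'pics/{f}.npz'); return z,z['im'],z['d']
def pts(z,mask):
    v,u=np.nonzero(mask&(z['d']>0)); return np.array([world(z,a,b,z['d'][b,a]) for a,b in zip(u,v)])
def fit(P,n=4):
    for _ in range(n):
        c=P.mean(0); nn=np.linalg.svd(P-c)[2][2]; nn*=np.sign(nn[2]); r=(P-c)@nn; P=P[abs(r)<max(2*r.std(),.0015)]
    return c,nn,r.std()
E
python3 - <<'E'
from plate import *
z,im,d=lo('top1'); hsv=cv2.cvtColor(im,cv2.COLOR_BGR2HSV); H,S,V=[hsv[...,i].astype(int) for i in range(3)]
box=np.zeros(H.shape,bool); box[145:240,245:352]=1
red=box&((H<5)|(H>174))&(S>200)&(V>90); blue=box&(abs(H-112)<12)&(S>120)
er=lambda m:cv2.erode(m.astype(np.uint8),np.ones((3,3)))>0
for n,m in(('red',red),('blue',blue)):
    P=pts(z,er(m)); c,nn,s=fit(P); print(n,m.sum(),c.round(4),nn.round(3),np.degrees(np.arccos(nn[2])).round(2),s.round(4))
gr=box&(abs(H-60)<15)&(S>100); v,u=np.nonzero(gr); print('green',u.mean(),v.mean(),len(u),pts(z,gr).mean(0))
b2=np.zeros(H.shape,bool); b2[195:225,140:182]=1
org=b2&(abs(H-9)<7)&(S>170)&(V>120); P=pts(z,org); print('orange',len(P),P[P[:,2]>.15].mean(0) if len(P) else 0, P[:,2].max() if len(P) else 0)
# stand top plane
b3=np.zeros(H.shape,bool); b3[185:230,135:185]=1
P=pts(z,b3); Q=P[(P[:,2]>.072)&(P[:,2]<.084)]; print('stand',len(Q),Q.mean(0),cv2.minAreaRect(Q[:,:2].astype(np.float32)))
a=cv2.resize(im[140:245,135:355],(800,382),interpolation=cv2.INTER_CUBIC); cv2.imwrite('pics/c.png',a)
E
```

```text
red 1304 [ 0.5228 -0.0473  0.099 ] [ 0.528 -0.325  0.784] 38.36 0.001
blue 906 [ 0.5693 -0.0753  0.0565] [ 0.528 -0.326  0.784] 38.38 0.001
green 328.0 198.0 1 [ 0.51612656 -0.1428498   0.0599229 ]
orange 35 [0.48220259 0.33214468 0.16478958] 0.16827750055610444
stand 759 [0.48342505 0.33031991 0.08034359] ((0.4837585389614105, 0.33250996470451355), (0.08465926349163055, 0.08543086796998978), 3.0103678703308105)
```

View pics/c.png

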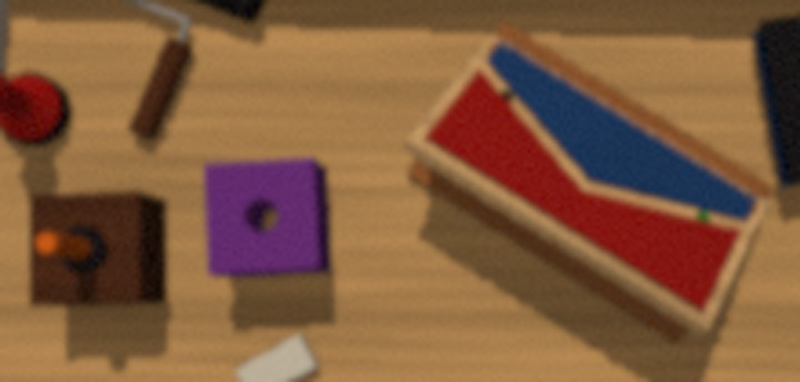

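```bash
cat >> plate.py <<'E'
n=np.array([.528,-.3255,.784]); n/=np.linalg.norm(n)
X=np.array([0,0,1])-n*n[2]; X/=np.linalg.norm(X); Y=np.cross(n,X); RP=np.c_[X,Y,n]
c0=(np.array([.5228,-.0473,.099])+0)-.005*n   # floor plane point
def ray(z,u,v,p=c0):
    o=-z['R'].T@z['t']; r=z['R'].T@np.array([(u-z['cx'])/z['fx'],(v-z['cy'])/z['fy'],1]); return o+r*(((p-o)@n)/(r@n))
def plan(p1,R1,k,op,p0=None,R0=None):
    if p0 is None:
        o=robot.get_obs(); p0=o['position']; R0=Ro.from_quat(o['tool_rot'])
    p=np.array(p0);R=R0; rv=(R0.inv()*R1).as_rotvec()
    for i in range(1,k+1):
        s=i/k; Rt=R0*Ro.from_rotvec(rv*s); pt=p0+(np.array(p1)-p0)*s
        sh=np.round(R.inv().apply(pt-p),4); tr=np.round(np.degrees((R.inv()*Rt).as_rotvec()),1)
        print([*map(float,sh),*map(float,tr),op],'' if abs(sh).max()<=.0625 and np.linalg.norm(tr)<10.7 else 'BIG')
        p=p+R.apply(sh); R=R*Ro.from_rotvec(np.radians(tr))
    return p,R
E
python3 - <<'E'
from plate import *
print([a for a in dir(robot) if a[0]!='_'])
z,im,d=lo('top1'); 
b=np.array([.5693,-.0753,.0565]); print('blue-red plane mismatch',(b-.005*n-c0)@n)
for nm,u,v,xy in(('g',704,215,(-.02,.09)),('b',508,95,(-.02,-.09)),('bend',585,180,(.02,0))):
    P=ray(z,135+u/3.636-.5,140+v/3.636-.5); print(nm,P.round(4),'origin est',(P-RP@[*xy,0]).round(4))
print(RP.round(3))
print('tool',Ro.from_quat(robot.get_obs()['tool_rot']).as_matrix().round(3)); print(robot.grip_depth)
E
```

```text
['Unreachable', 'camera', 'camera_model', 'get_obs', 'grip_depth', 'hand_in']
blue-red plane mismatch 0.0003461055350149311
g [ 0.5145 -0.1434  0.0583] origin est [ 0.5484 -0.0586  0.0707]
b [0.6074 0.0093 0.0591] origin est [ 0.5468 -0.0591  0.0716]
bend [ 0.5386 -0.0498  0.0809] origin est [ 0.5519 -0.0581  0.0685]
[[-0.668 -0.525  0.528]
 [ 0.412 -0.851 -0.326]
 [ 0.62  -0.     0.784]]
tool [[ 0.962  0.272 -0.   ]
 [ 0.272 -0.962  0.002]
 [ 0.    -0.002 -1.   ]]
0.0187
```

```bash
cat >> plate.py <<'E'
RS=Ro.from_matrix(np.array([[0,1,0],[1,0,0],[0,0,-1.]])); RB=Ro.from_matrix(np.c_[-Y,-X,-n])
E
python3 - <<'E'
from plate import *
p,R=plan([.48,-.1,.36],RS,10,.5); print(p,R.as_matrix().round(3))
E
```

```text
[0.0435, -0.0398, -0.0137, -0.0, -0.0, -7.4, 0.5] 
[0.0482, -0.0338, -0.0138, -0.0, -0.0, -7.4, 0.5] 
[0.0521, -0.0274, -0.0137, -0.0, -0.0, -7.5, 0.5] 
[0.0553, -0.0203, -0.0138, -0.0, -0.0, -7.4, 0.5] 
[0.0575, -0.013, -0.0137, -0.0, -0.1, -7.4, 0.5] 
[0.0586, -0.0055, -0.0139, -0.0, 0.0, -7.4, 0.5] 
[0.0588, 0.0021, -0.0138, -0.1, 0.0, -7.4, 0.5] 
[0.0581, 0.0097, -0.0138, 0.0, 0.0, -7.5, 0.5] 
[0.0563, 0.0172, -0.0139, 0.0, 0.0, -7.4, 0.5] 
[0.0537, 0.0243, -0.0138, 0.0, 0.0, -7.4, 0.5] 
[ 0.48004853 -0.09998944  0.36000353] [[-0.  1.  0.]
 [ 1.  0. -0.]
 [-0.  0. -1.]]
```

Emit:
drive_tool(
  series=[
    [0.0435, -0.04, -0.014, 0, 0, -7.4, 0.5],
    [0.048, -0.034, -0.014, 0, 0, -7.4, 0.5],
    [0.052, -0.0275, -0.014, 0, 0, -7.4, 0.5],
    [0.055, -0.0205, -0.014, 0, 0, -7.4, 0.5],
    [0.0575, -0.013, -0.014, 0, 0, -7.4, 0.5],
  ],
)

```text
time: 0.72
position: [0.3251, -0.3487, 0.2927]
tool_rot: [0.895, 0.446, 0.0, -0.0]
ft_force: [1.0, -1.1, 0.3]
grip_width: 0.047
```

Emit:
drive_tool(
  series=[
    [0.0585, -0.0055, -0.014, 0, 0, -7.4, 0.5],
    [0.059, 0.002, -0.014, 0, 0, -7.4, 0.5],
    [0.058, 0.01, -0.014, 0, 0, -7.4, 0.5],
    [0.0565, 0.017, -0.014, 0, 0, -7.4, 0.5],
    [0.0535, 0.0245, -0.014, 0, 0, -7.4, 0.5],
  ],
)

```text
time: 1.35
position: [0.4808, -0.0988, 0.3628]
tool_rot: [0.707, 0.707, -0.0, -0.0]
ft_force: [0.2, -0.6, 0.3]
grip_width: 0.0433
```

Emit:
drive_tool(
  series=[
    [0, 0, 0, 0, 0, 0, 0.5],
  ],
)

```text
time: 1.48
position: [0.482, -0.0974, 0.3634]
tool_rot: [0.706, 0.708, 0.001, 0.001]
ft_force: [-0.7, -0.5, 0.5]
grip_width: 0.0435
```

```bash
python3 - <<'E'
from plate import *
o=robot.get_obs(); print(o['time'],o['position'],o['q'].round(3),o['grip_width'])
m,im,d=snap('wrist','w1'); print(m['fx'],(-np.array(m['R']).T@np.array(m['t'])).round(3),np.array(m['R']).round(2).tolist())
z,im,d=lo('w1')
O=np.array([.5485,-.0588,.07])
for xy in((-.02,.09),(-.02,-.09),(.02,0)):
    P=O+RP@[*xy,0]; c=z['R']@P+z['t']; print(c[0]/c[2]*z['fx']+z['cx'],c[1]/c[2]*z['fy']+z['cy'])
cv2.imwrite('pics/w1b.png',cv2.resize(im,(800,600),interpolation=cv2.INTER_CUBIC))
E
```

```text
1.475 [ 0.48200405 -0.09737134  0.36335379] [-4.280e-01  1.940e-01  1.557e+00  1.000e-03  1.389e+00 -4.310e-01] 0.04351003494355459
344.80527778815025 [ 0.48  -0.03   0.525] [[1.0, 0.0, 0.0], [0.0, -0.97, 0.25], [0.0, -0.25, -0.97]]
276.27752257491994 188.1121911921352
352.2415113041327 72.48432790799178
295.4958387321565 120.95558394098913
```

View pics/w1b.png

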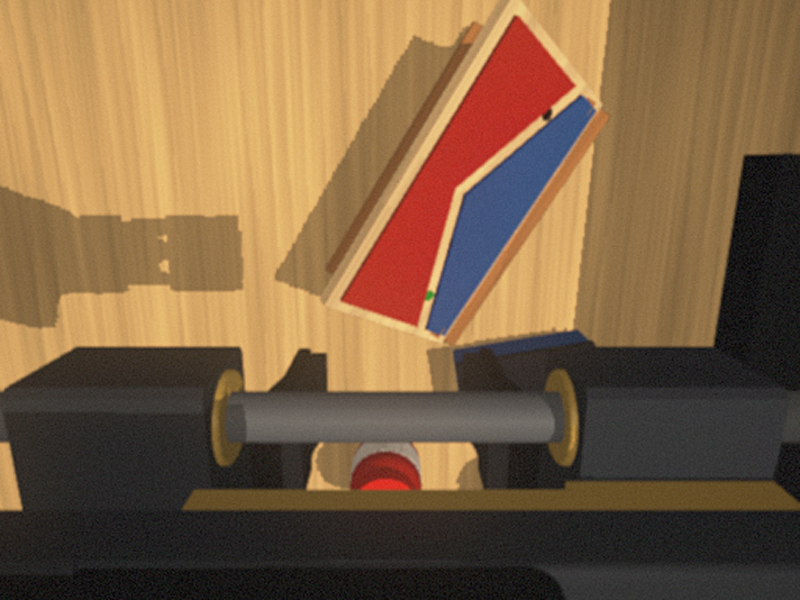

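The wrist view shows the green dot at (429,295), the black dot at (547,115) and the bend at (460,190). They sit about 2 px from the prediction. I'll check the wrist's plane fit and plan the move to the stand.

```bash
python3 - <<'E'
from plate import *
z,im,d=lo('w1'); hsv=cv2.cvtColor(im,cv2.COLOR_BGR2HSV); H,S,V=[hsv[...,i].astype(int) for i in range(3)]
box=np.zeros(H.shape,bool); box[:218,200:390]=1
er=lambda m:cv2.erode(m.astype(np.uint8),np.ones((5,5)))>0
for nm,m in(('red',box&((H<6)|(H>172))&(S>170)),('blue',box&(abs(H-112)<14)&(S>100))):
    c,nn,s=fit(pts(z,er(m))); print(nm,m.sum(),c.round(4),nn.round(4),np.degrees(np.arccos(nn[2])).round(2),s.round(4),'floor off vs c0',((c-.005*nn-c0)@n).round(4))
for u,v,xy in((429,295,(-.02,.09)),(547,115,(-.02,-.09)),(460,190,(.02,0))):
    print((ray(z,(u+.5)/1.5625-.5,(v+.5)/1.5625-.5)-RP@[*xy,0]).round(4))
plan([.465,.31,.31],RS,8,.5)
E
```

```text
red 7880 [ 0.5275 -0.0384  0.0984] [ 0.525  -0.3226  0.7876] 38.04 0.0006 floor off vs c0 -0.0009
blue 4304 [ 0.5734 -0.0664  0.0564] [ 0.5256 -0.3232  0.7869] 38.1 0.0006 floor off vs c0 -0.0005
[ 0.5457 -0.059   0.0724]
[ 0.5449 -0.0601  0.0724]
[ 0.5467 -0.0593  0.0715]
[0.0511, -0.0019, 0.0065, -0.0, 0.0, 0.0, 0.5] 
[0.0512, -0.002, 0.0066, -0.0, 0.0, 0.0, 0.5] 
[0.0511, -0.0019, 0.0065, -0.0, 0.0, 0.0, 0.5] 
[0.0511, -0.002, 0.0066, -0.0, 0.0, 0.0, 0.5] 
[0.0512, -0.0019, 0.0065, -0.0, 0.0, 0.0, 0.5] 
[0.0511, -0.002, 0.0066, -0.0, 0.0, 0.0, 0.5] 
[0.0512, -0.0019, 0.0065, -0.0, 0.0, 0.0, 0.5] 
[0.0511, -0.0019, 0.0066, -0.0, 0.0, 0.0, 0.5]
```

Emit:
drive_tool(
  series=[
    [0.0525, -0.002, 0.007, 0, 0, 0, 0.5],
    [0.0525, -0.002, 0.007, 0, 0, 0, 0.5],
    [0.0525, -0.002, 0.007, 0, 0, 0, 0.5],
    [0.0525, -0.002, 0.007, 0, 0, 0, 0.5],
    [0.0525, -0.002, 0.007, 0, 0, 0, 0.5],
  ],
)

```text
time: 2.15
position: [0.4708, 0.1615, 0.3267]
tool_rot: [0.71, 0.705, -0.001, -0.0]
ft_force: [1.2, -1.2, -0.8]
grip_width: 0.0437
```

Emit:
drive_tool(
  series=[
    [0.05, 0.006, 0.005, 0, 0, 0, 0.5],
    [0.05, 0.006, 0.005, 0, 0, 0, 0.5],
    [0, 0, 0, 0, 0, 0, 0.5],
    [0, 0, 0, 0, 0, 0, 0.5],
  ],
)

```text
time: 2.65
position: [0.4833, 0.2601, 0.3168]
tool_rot: [0.709, 0.705, -0.001, -0.0]
ft_force: [-0.1, 0.1, 0.5]
grip_width: 0.0434
```

```bash
sed -i 's/^n=np.array.*/n=np.array([.5265,-.324,.786]); n\/=np.linalg.norm(n)\nO=np.array([.5468,-.0592,.0715])/' plate.py; python3 - <<'E'
from plate import *
o=robot.get_obs(); print(o['time'],o['position'],o['joint_velocities'].round(3))
snap('wrist','w2'); z,im,d=lo('w2')
P=np.array([world(z,u,v,d[v,u]) if d[v,u]>0 else [0,0,0] for v in range(384) for u in range(512)])
near=np.hypot(P[:,0]-.4835,P[:,1]-.332)<.07
Q=P[near&(abs(P[:,2]-.08)<.004)]; print('stand',len(Q),Q.mean(0).round(4),cv2.minAreaRect(Q[:,:2].astype(np.float32)))
hsv=cv2.cvtColor(im,cv2.COLOR_BGR2HSV).reshape(-1,3).astype(int)
om=near&(abs(hsv[:,0]-10)<7)&(hsv[:,1]>170)&(P[:,2]>.09)
Q=P[om]; print('handle',len(Q),Q[:,2].max()); 
for a,b in((.095,.12),(.12,.145),(.145,.161),(.162,.172)):
    q=Q[(Q[:,2]>a)&(Q[:,2]<b)]; print(a,len(q),q.min(0).round(4) if len(q) else '',q.max(0).round(4) if len(q) else '',q.mean(0).round(4) if len(q) else '')
cv2.imwrite('pics/w2b.png',cv2.resize(im,(800,600),interpolation=cv2.INTER_CUBIC))
E
```

```text
2.65 [0.4833452  0.26005305 0.31678823] [-0.017 -0.014  0.003  0.004 -0.003  0.001]
stand 5163 [0.4822 0.3324 0.0798] ((0.48196086287498474, 0.3310542404651642), (0.0852007195353508, 0.0851714089512825), 2.4628851413726807)
handle 276 0.4345442438810773
0.095 0   
0.12 0   
0.145 0   
0.162 257 [0.4735 0.3245 0.1621] [0.4886 0.3389 0.1668] [0.4812 0.3316 0.1646]
```

View pics/w2b.png

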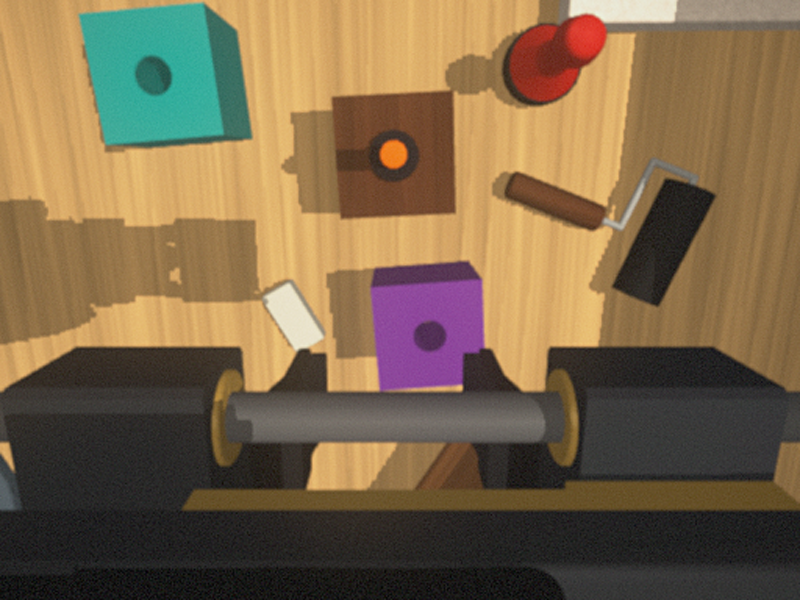

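The close view confirms the dark brown stand holds the orange handle, at (393,154). The brush is at (555,60) and clear of the jaws.

```bash
python3 - <<'E'
from plate import *
p,R=plan([.4815,.3316,.25],RS,3,.5); plan([.4815,.3316,.106],RS,5,.5,p,R)
E
```

```text
[0.0239, -0.0008, 0.0223, -0.0, 0.0, -0.1, 0.5] 
[0.024, -0.0007, 0.0224, -0.0, 0.0, -0.1, 0.5] 
[0.0239, -0.0007, 0.0223, -0.1, 0.1, -0.1, 0.5] 
[-0.0, -0.0, 0.0288, 0.0, -0.0, -0.0, 0.5] 
[-0.0, -0.0, 0.0288, 0.0, -0.0, -0.0, 0.5] 
[-0.0, -0.0, 0.0288, 0.0, -0.0, -0.0, 0.5] 
[-0.0, -0.0001, 0.0288, 0.0, -0.0, -0.0, 0.5] 
[-0.0, 0.0, 0.0288, 0.0, -0.0, -0.0, 0.5]
```

Emit:
drive_tool(
  series=[
    [0.024, -0.0008, 0.0223, 0, 0, -0.1, 0.5],
    [0.024, -0.0007, 0.0223, 0, 0, -0.1, 0.5],
    [0.024, -0.0007, 0.0223, 0, 0, -0.1, 0.5],
    [0, 0, 0, 0, 0, 0, 0.5],
    [0, 0, 0, 0, 0, 0, 0.5],
  ],
  squeeze=30,
)

```text
time: 3.32
position: [0.4821, 0.3323, 0.2513]
tool_rot: [0.707, 0.707, 0.0, 0.0]
ft_force: [0.1, 0.1, 0.6]
grip_width: 0.0434
```

```bash
python3 - <<'E'
from plate import *
plan([.4815,.3316,.106],RS,5,.5); print(robot.get_obs()['position'],Ro.from_quat(robot.get_obs()['tool_rot']).as_matrix().round(4))
E
```

```text
[-0.0001, -0.0001, 0.0291, 0.0, 0.0, 0.0, 0.5] 
[-0.0002, -0.0002, 0.029, 0.0, 0.0, 0.0, 0.5] 
[-0.0001, -0.0001, 0.0291, 0.0, 0.0, 0.0, 0.5] 
[-0.0001, -0.0002, 0.0291, 0.0, 0.0, 0.0, 0.5] 
[-0.0001, -0.0001, 0.029, 0.0, 0.0, 0.0, 0.5] 
[0.48213574 0.33229209 0.25133052] [[-1.e-04  1.e+00  8.e-04]
 [ 1.e+00  1.e-04 -4.e-04]
 [-4.e-04  8.e-04 -1.e+00]]
```

Emit:
drive_tool(
  series=[
    [-0.0007, -0.0006, 0.029, 0, 0, 0, 0.5],
    [0, 0, 0.029, 0, 0, 0, 0.5],
    [0, 0, 0.029, 0, 0, 0, 0.5],
    [0, 0, 0.029, 0, 0, 0, 0.5],
    [0, 0, 0.029, 0, 0, 0, 0.5],
  ],
)

```text
time: 3.95
position: [0.4825, 0.3321, 0.1064]
tool_rot: [0.707, 0.707, 0.001, 0.001]
ft_force: [0.1, -0.2, -0.5]
grip_width: 0.0435
```

Emit:
drive_tool(
  series=[
    [0, 0, 0, 0, 0, 0, 0],
    [0, 0, 0, 0, 0, 0, 0],
    [0, 0, 0, 0, 0, 0, 0],
    [0, 0, 0, 0, 0, 0, 0],
    [0, 0, 0, 0, 0, 0, 0],
  ],
  squeeze=30,
)

```text
time: 4.58
position: [0.4818, 0.3334, 0.107]
tool_rot: [0.706, 0.708, 0.001, 0.001]
ft_force: [0.3, -0.3, 6.5]
grip_width: 0.015
```

Emit:
drive_tool(
  series=[
    [0, 0, -0.03, 0, 0, 0, 0],
    [0, 0, -0.045, 0, 0, 0, 0],
    [0, 0, -0.055, 0, 0, 0, 0],
    [0, 0, -0.055, 0, 0, 0, 0],
    [0, 0, 0, 0, 0, 0, 0],
  ],
)

```text
time: 5.2
position: [0.4834, 0.3345, 0.2959]
tool_rot: [0.706, 0.708, 0.005, 0.002]
ft_force: [-0.6, -0.9, -0.7]
grip_width: 0.0153
```

```bash
python3 - <<'E'
from plate import *
L=.092
o=robot.get_obs(); print(o['position'],o['ft_force'],o['grip_width'],o['q'].round(2)); R0=Ro.from_quat(o['tool_rot']); print('ang',np.degrees((R0.inv()*RB).magnitude()))
tip=O+RP@[-.02,.09,.035]; p1=tip+n*L-RB.apply([-.001,0,0]); print(p1)
mid=np.array([.60,.05,.35]); Rm=R0*Ro.from_rotvec((R0.inv()*RB).as_rotvec()*.5)
p,R=plan(mid,Rm,7,0); print(); plan(p1,RB,7,0,p,R)
E
```

```text
[0.4833623  0.33449486 0.29589931] [-0.55980617 -0.86017714 -0.70671576] 0.015297385516756964 [0.42 0.4  1.45 0.   1.29 0.41]
ang 49.658993738622215
[ 0.58040993 -0.18438504  0.15895901]
[-0.0406, 0.0167, -0.0077, 2.7, 0.7, 2.2, 0] 
[-0.0399, 0.0178, -0.0091, 2.7, 0.8, 2.2, 0] 
[-0.0391, 0.0188, -0.0105, 2.7, 0.7, 2.2, 0] 
[-0.0381, 0.0198, -0.0118, 2.7, 0.7, 2.2, 0] 
[-0.0372, 0.0207, -0.0133, 2.7, 0.7, 2.2, 0] 
[-0.0363, 0.0214, -0.0147, 2.7, 0.8, 2.2, 0] 
[-0.0352, 0.0221, -0.0162, 2.6, 0.7, 2.1, 0] 

[-0.0343, 0.0143, 0.0222, 2.7, 0.7, 2.2, 0] 
[-0.034, 0.0166, 0.021, 2.7, 0.7, 2.2, 0] 
[-0.0336, 0.0188, 0.0198, 2.7, 0.8, 2.2, 0] 
[-0.033, 0.0211, 0.0183, 2.7, 0.7, 2.2, 0] 
[-0.0325, 0.0231, 0.017, 2.7, 0.7, 2.2, 0] 
[-0.0317, 0.0252, 0.0154, 2.7, 0.7, 2.2, 0] 
[-0.0308, 0.027, 0.0138, 2.7, 0.8, 2.2, 0]
```

Emit:
drive_tool(
  series=[
    [-0.0405, 0.017, -0.008, 2.7, 0.7, 2.2, 0],
    [-0.04, 0.018, -0.009, 2.7, 0.8, 2.2, 0],
    [-0.039, 0.019, -0.0105, 2.7, 0.7, 2.2, 0],
    [-0.038, 0.02, -0.012, 2.7, 0.7, 2.2, 0],
    [-0.037, 0.0205, -0.0135, 2.7, 0.7, 2.2, 0],
  ],
)

```text
time: 5.82
position: [0.5648, 0.1292, 0.3284]
tool_rot: [0.766, 0.631, -0.063, -0.107]
ft_force: [1.2, 0.1, -0.6]
grip_width: 0.0155
```

Emit:
drive_tool(
  series=[
    [-0.0365, 0.0215, -0.0145, 2.7, 0.8, 2.2, 0],
    [-0.035, 0.022, -0.016, 2.6, 0.7, 2.1, 0],
    [-0.0345, 0.0145, 0.022, 2.7, 0.7, 2.2, 0],
    [-0.034, 0.0165, 0.021, 2.7, 0.7, 2.2, 0],
    [-0.0335, 0.019, 0.02, 2.7, 0.8, 2.2, 0],
  ],
)

```text
time: 6.45
position: [0.5886, -0.0525, 0.261]
tool_rot: [0.806, 0.54, -0.12, -0.209]
ft_force: [0.7, -0.4, -0.3]
grip_width: 0.0151
```

```bash
python3 - <<'E'
from plate import *
L=.092
o=robot.get_obs(); print(o['time'],o['position'],o['ft_force'],o['grip_width'],o['q'].round(2)); R0=Ro.from_quat(o['tool_rot'])
tip=O+RP@[-.02,.09,.03]; p1=tip+n*L-RB.apply([-.001,0,0]); print(p1)
plan(p1,RB,5,0)
E
```

```text
6.45 [ 0.5886242  -0.05253713  0.26100427] [ 0.68424653 -0.41908899 -0.28716562] 0.015130773604896022 [-0.31  0.67  1.14  0.07  1.81  0.08]
[ 0.5777774  -0.18276502  0.15502896]
[-0.0255, 0.0167, 0.0142, 2.0, 0.7, 1.7, 0] 
[-0.0252, 0.0179, 0.0134, 2.1, 0.6, 1.7, 0] 
[-0.0248, 0.0191, 0.0123, 2.0, 0.7, 1.6, 0] 
[-0.0243, 0.0202, 0.0114, 2.0, 0.6, 1.7, 0] 
[-0.0239, 0.0214, 0.0104, 2.0, 0.7, 1.7, 0]
```

Emit:
drive_tool(
  series=[
    [-0.02, 0.013, 0.011, 1.6, 0.6, 1.4, 0],
    [-0.025, 0.018, 0.013, 2.1, 0.6, 1.7, 0],
    [-0.025, 0.019, 0.012, 2, 0.7, 1.6, 0],
    [-0.024, 0.02, 0.011, 2, 0.6, 1.7, 0],
    [-0.02, 0.018, 0.008, 1.6, 0.5, 1.4, 0],
  ],
)

```text
time: 7.08
position: [0.5818, -0.173, 0.1662]
tool_rot: [0.824, 0.468, -0.156, -0.279]
ft_force: [-0.8, -0.2, -1.2]
grip_width: 0.0155
```

Emit:
drive_tool(
  series=[
    [0, 0, 0, 0, 0, 0, 0],
    [0, 0, 0, 0, 0, 0, 0],
  ],
)

```text
time: 7.32
position: [0.5823, -0.1715, 0.1682]
tool_rot: [0.824, 0.469, -0.155, -0.278]
ft_force: [0.3, -0.5, -1.4]
grip_width: 0.0152
```

```bash
python3 - <<'E'
from plate import *
L=.092
o=robot.get_obs(); print(o['time'],o['position'],o['ft_force'],o['grip_width'],o['q'].round(2)); R0=Ro.from_quat(o['tool_rot'])
print('tip in plate',RP.T@(o['position']+R0.apply([-.001,0,L])-O), 'tilt',np.degrees((R0.inv()*RB).as_rotvec()))
tip=O+RP@[-.02,.09,.025]; p1=tip+n*L-RB.apply([-.001,0,0])
plan(p1,RB,1,0)
snap('wrist','w3'); z,im,d=lo('w3'); cv2.imwrite('pics/w3b.png',cv2.resize(im,(800,600),interpolation=cv2.INTER_CUBIC))
m,im,d=snap('top','top3'); c=np.array(m['R'])@(O+RP@[-.02,.09,0.03])+m['t']; u,v=int(c[0]/c[2]*m['fx']+m['cx']),int(c[1]/c[2]*m['fy']+m['cy']);print(u,v)
E
```

```text
7.325 [ 0.58227181 -0.17153582  0.16818386] [ 0.32993386 -0.47395225 -1.40134471] 0.015215179139030572 [-0.49  0.87  1.05  0.04  1.87  0.05]
tip in plate [-0.01197917  0.07846983  0.03908921] tilt [1.06656953 0.24955079 0.78880086]
[-0.012, 0.0093, 0.0143, 1.1, 0.2, 0.8, 0] 
333 192
```

View pics/w3b.png

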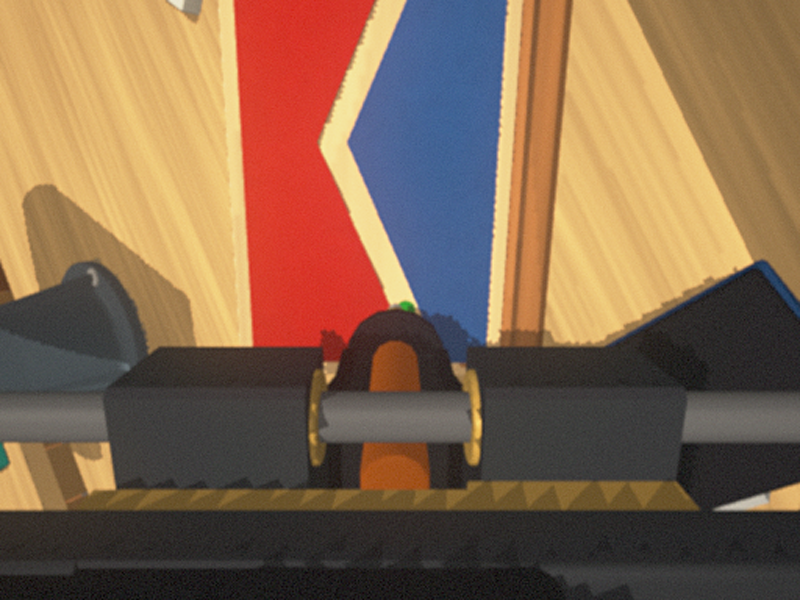

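The wrist view at height shows the bend's corners at (320,142) and (348,142), and the green dot at (406,306), partly behind the collar. The handle sits straight in the jaws.

```bash
python3 - <<'E'
from plate import *
z,im,d=lo('w3'); s=lambda a:(a+.5)/1.5625-.5
# plane from this view
hsv=cv2.cvtColor(im,cv2.COLOR_BGR2HSV); H,S,V=[hsv[...,i].astype(int) for i in range(3)]
box=np.zeros(H.shape,bool); box[:190,150:330]=1
er=lambda m:cv2.erode(m.astype(np.uint8),np.ones((5,5)))>0
for nm,m in(('red',box&((H<6)|(H>172))&(S>170)),('blue',box&(abs(H-112)<14)&(S>100))):
    c,nn,sd=fit(pts(z,er(m))); print(nm,c.round(4),nn.round(4),sd.round(4),'floor z in plate',((c-O)@n-.005).round(4))
b=(ray(z,s(320),s(142),O+.005*n)+ray(z,s(348),s(142),O+.005*n))/2
print('bend corners mid in plate',(RP.T@(b-O)).round(4),'green',(RP.T@(ray(z,s(406),s(306),O)-O)).round(4))
# gap edges at lower row
for r in(230,260,290):
    row=im[int(s(r))]; 
for r in (30,90,200,240,280):
    rr=int(round(s(r))); mr=((H[rr]<6)|(H[rr]>172))&(S[rr]>170); mb=(abs(H[rr]-112)<14)&(S[rr]>100)
    ur=np.nonzero(mr[:330])[0].max()+.5; ub=np.nonzero(mb)[0].min()-.5
    A,B=[RP.T@(ray(z,u,rr,O+.005*n)-O) for u in(ur,ub)]; M=(A+B)/2; print('y %.4f mid x %.4f expected %.4f width %.4f'%(M[1],M[0],.02-abs(M[1])*4/9,A[0]-B[0]))
E
```

```text
red [ 0.5199 -0.0485  0.099 ] [ 0.5245 -0.3224  0.788 ] 0.0006 floor z in plate -0.001
blue [ 0.5708 -0.0753  0.0541] [ 0.5252 -0.3226  0.7874] 0.0006 floor z in plate -0.0008
bend corners mid in plate [0.02   0.0012 0.005 ] green [-0.0187  0.089  -0.    ]
y -0.0513 mid x -0.0024 expected -0.0028 width 0.0159
y -0.0241 mid x 0.0099 expected 0.0093 width 0.0163
y 0.0304 mid x 0.0082 expected 0.0065 width 0.0164
y 0.0508 mid x -0.0009 expected -0.0026 width 0.0167
y 0.0730 mid x -0.0112 expected -0.0124 width 0.0170
```

```bash
sed -i 's/^n=np.array.*/n=np.array([.5252,-.3228,.7873]); n\/=np.linalg.norm(n)/; s/^O=.*/O=np.array([.5468,-.0592,.0715])/' plate.py; cat >> plate.py <<'E'
O=O+RP@[.0008,.0004,-.0008]
def st():
    o=robot.get_obs(); R0=Ro.from_quat(o['tool_rot'])
    print('t',o['time'],'tip',(RP.T@(o['position']+R0.apply([-.001,0,.092])-O)).round(4),'tilt',np.degrees((R0.inv()*RB).as_rotvec()).round(2),'F plate',(RP.T@o['ft_force']).round(1))
def to(x,y,zz,k): return plan(O+RP@[x,y,zz]+n*.092-RB.apply([-.001,0,0]),RB,k,0)
E
python3 -c "
from plate import *
st();to(-.02,.09,.015,3)"
```

```text
t 7.425 tip [-0.0127  0.0778  0.0406] tilt [1.05 0.28 0.79] F plate [ 0.1  0.6 -0.8]
[-0.0042, 0.0028, 0.0086, 0.3, 0.1, 0.3, 0] 
[-0.0042, 0.0029, 0.0086, 0.4, 0.1, 0.2, 0] 
[-0.0042, 0.0029, 0.0085, 0.3, 0.1, 0.3, 0]
```

Emit:
drive_tool(
  series=[
    [-0.0042, 0.0028, 0.0086, 0.3, 0.1, 0.3, 0],
    [-0.0042, 0.0029, 0.0086, 0.4, 0.1, 0.2, 0],
    [-0.0042, 0.0029, 0.0085, 0.3, 0.1, 0.3, 0],
    [0, 0, 0, 0, 0, 0, 0],
    [0, 0, 0, 0, 0, 0, 0],
  ],
)

```text
time: 8.05
position: [0.5681, -0.179, 0.142]
tool_rot: [0.826, 0.46, -0.159, -0.285]
ft_force: [-0.1, 0.4, -1.2]
grip_width: 0.015
```

```bash
python3 -c "
from plate import *
st();to(-.02,.09,.005,2)"
```

```text
t 8.05 tip [-0.0209  0.0914  0.0142] tilt [-0.05 -0.07 -0.13] F plate [-0.5 -0.2 -1.1]
[0.0008, -0.0005, 0.0046, -0.0, -0.0, -0.1, 0] 
[0.0007, -0.0005, 0.0046, -0.1, -0.1, -0.0, 0]
```

Emit:
drive_tool(
  series=[
    [0.0007, -0.0005, 0.005, 0, 0, 0, 0],
    [0.0007, -0.0005, 0.005, 0, 0, 0, 0],
    [0, 0, 0.003, 0, 0, 0, 0],
    [0, 0, 0, 0, 0, 0, 0],
    [0, 0, 0, 0, 0, 0, 0],
  ],
)

```text
time: 8.68
position: [0.5614, -0.1731, 0.1325]
tool_rot: [0.826, 0.46, -0.159, -0.285]
ft_force: [0.1, 0.4, -0.6]
grip_width: 0.0153
```

```bash
python3 -c "
from plate import *
st()"
```

```text
t 8.675 tip [-0.0199  0.0899  0.0013] tilt [-0.03 -0.05 -0.12] F plate [-0.3 -0.4 -0.6]
```

Emit:
drive_tool(
  series=[
    [0, 0, 0.0015, 0, 0, 0, 0],
    [0, 0, 0.0015, 0, 0, 0, 0],
    [0, 0, 0, 0, 0, 0, 0],
  ],
)

```text
time: 9.05
position: [0.5601, -0.1724, 0.1304]
tool_rot: [0.826, 0.46, -0.159, -0.285]
ft_force: [1.5, -2.1, 1.2]
grip_width: 0.0151
```

```bash
python3 -c "
from plate import *
st()"
```

```text
t 9.05 tip [-0.0201  0.09   -0.0013] tilt [ 0.02 -0.06 -0.12] F plate [-1.1  1.   2.4]
```

Emit:
drive_tool(
  series=[
    [0, 0, 0.001, 0, 0, 0, 0],
    [0.0032, -0.0014, 0, 0, 0, 0, 0],
    [0.0032, -0.0014, 0, 0, 0, 0, 0],
    [0.0032, -0.0014, 0, 0, 0, 0, 0],
    [0.0032, -0.0014, 0, 0, 0, 0, 0],
  ],
)

```text
time: 9.68
position: [0.5623, -0.1585, 0.1329]
tool_rot: [0.826, 0.46, -0.159, -0.285]
ft_force: [1.9, -3.9, 1.8]
grip_width: 0.0154
```

```bash
python3 -c "
from plate import *
st()"
```

```text
t 9.675 tip [-0.0143  0.0771 -0.0027] tilt [-0.02 -0.03 -0.12] F plate [-1.8  2.3  3.7]
```

Emit:
drive_tool(
  series=[
    [0.0032, -0.0014, -0.0003, 0, 0, 0, 0],
    [0.0032, -0.0014, -0.0003, 0, 0, 0, 0],
    [0.0032, -0.0014, 0, 0, 0, 0, 0],
    [0.0032, -0.0015, 0, 0, 0, 0, 0],
    [0.0032, -0.0014, 0, 0, 0, 0, 0],
  ],
)

```text
time: 10.3
position: [0.5661, -0.142, 0.1377]
tool_rot: [0.826, 0.46, -0.159, -0.285]
ft_force: [1.4, -3.1, 1.2]
grip_width: 0.0156
```

```bash
python3 -c "
from plate import *
st()"
```

```text
t 10.3 tip [-0.007   0.0609 -0.0022] tilt [-0.05 -0.05 -0.12] F plate [-1.4  1.9  2.7]
```

Emit:
drive_tool(
  series=[
    [0.0032, -0.0014, 0, 0, 0, 0, 0],
    [0.0032, -0.0014, 0, 0, 0, 0, 0],
    [0.0032, -0.0014, 0, 0, 0, 0, 0],
    [0.0032, -0.0015, 0, 0, 0, 0, 0],
    [0.0032, -0.0014, 0, 0, 0, 0, 0],
  ],
)

```text
time: 10.92
position: [0.5698, -0.1255, 0.1421]
tool_rot: [0.826, 0.46, -0.159, -0.285]
ft_force: [0.4, -3.2, 1.0]
grip_width: 0.0153
```

```bash
python3 -c "
from plate import *
st()"
```

```text
t 10.925 tip [ 0.      0.0449 -0.0021] tilt [-0.05 -0.05 -0.12] F plate [-1.   2.5  2.1]
```

Emit:
drive_tool(
  series=[
    [0.0032, -0.0014, 0.0001, 0, 0, 0, 0],
    [0.0032, -0.0014, 0.0001, 0, 0, 0, 0],
    [0.0032, -0.0014, 0, 0, 0, 0, 0],
    [0.0032, -0.0015, 0, 0, 0, 0, 0],
    [0.0032, -0.0014, 0, 0, 0, 0, 0],
  ],
)

```text
time: 11.55
position: [0.5734, -0.1088, 0.1463]
tool_rot: [0.826, 0.46, -0.159, -0.285]
ft_force: [1.4, -2.3, 1.9]
grip_width: 0.0152
```

```bash
python3 -c "
from plate import *
st()"
```

```text
t 11.55 tip [ 0.0071  0.0289 -0.0023] tilt [-0.05 -0.05 -0.12] F plate [-0.7  1.3  3. ]
```

Emit:
drive_tool(
  series=[
    [0.0032, -0.0014, 0, 0, 0, 0, 0],
    [0.0032, -0.0014, 0, 0, 0, 0, 0],
    [0.0032, -0.0015, 0, 0, 0, 0, 0],
    [0.0032, -0.0014, 0, 0, 0, 0, 0],
    [0.0032, -0.0014, 0, 0, 0, 0, 0],
  ],
)

```text
time: 12.18
position: [0.577, -0.0923, 0.1507]
tool_rot: [0.826, 0.46, -0.159, -0.285]
ft_force: [0.9, -3.6, 1.2]
grip_width: 0.0153
```

Emit:
drive_tool(
  series=[
    [0.0032, -0.0014, 0, 0, 0, 0, 0],
    [0.0032, -0.0015, 0, 0, 0, 0, 0],
    [0.0032, -0.0014, 0, 0, 0, 0, 0],
  ],
)

```text
time: 12.55
position: [0.5792, -0.0823, 0.1533]
tool_rot: [0.826, 0.46, -0.159, -0.285]
ft_force: [1.3, -3.2, 1.4]
grip_width: 0.0157
```

```bash
python3 -c "
from plate import *
st()"
```

```text
t 12.55 tip [ 0.0184  0.0033 -0.0023] tilt [-0.05 -0.05 -0.11] F plate [-1.3  2.   2.9]
```

Emit:
drive_tool(
  series=[
    [0.003, -0.0013, 0, 0, 0, 0, 0],
    [0.003, 0.0011, 0, 0, 0, 0, 0],
    [0.0032, 0.0014, 0, 0, 0, 0, 0],
    [0.0032, 0.0014, 0, 0, 0, 0, 0],
    [0.0032, 0.0015, 0, 0, 0, 0, 0],
  ],
)

```text
time: 13.18
position: [0.5901, -0.0708, 0.1507]
tool_rot: [0.825, 0.46, -0.159, -0.285]
ft_force: [1.4, -2.6, 2.6]
grip_width: 0.0151
```

```bash
python3 -c "
from plate import *
st()"
```

```text
t 13.175 tip [ 0.0143 -0.0123 -0.0024] tilt [-0.08 -0.05 -0.12] F plate [-0.4  1.5  3.6]
```

Emit:
drive_tool(
  series=[
    [0.0032, 0.0014, 0, 0, 0, 0, 0],
    [0.0032, 0.0014, 0, 0, 0, 0, 0],
    [0.0032, 0.0014, 0, 0, 0, 0, 0],
    [0.0032, 0.0014, 0, 0, 0, 0, 0],
    [0.0032, 0.0015, 0, 0, 0, 0, 0],
  ],
)

```text
time: 13.8
position: [0.6034, -0.0602, 0.1463]
tool_rot: [0.826, 0.46, -0.159, -0.285]
ft_force: [-0.0, -2.7, 3.0]
grip_width: 0.0151
```

```bash
python3 -c "
from plate import *
st()"
```

```text
t 13.8 tip [ 0.007  -0.0283 -0.0023] tilt [-0.05 -0.05 -0.12] F plate [0.8 2.3 3.2]
```

Emit:
drive_tool(
  series=[
    [0.0032, 0.0014, 0, 0, 0, 0, 0],
    [0.0032, 0.0014, 0, 0, 0, 0, 0],
    [0.0032, 0.0014, 0, 0, 0, 0, 0],
    [0.0032, 0.0014, 0, 0, 0, 0, 0],
    [0.0032, 0.0014, 0, 0, 0, 0, 0],
  ],
)

```text
time: 14.42
position: [0.6165, -0.0494, 0.1419]
tool_rot: [0.826, 0.46, -0.159, -0.285]
ft_force: [0.4, -2.5, 1.3]
grip_width: 0.0151
```

```bash
python3 -c "
from plate import *
st()"
```

```text
t 14.425 tip [-0.     -0.0443 -0.0023] tilt [-0.05 -0.05 -0.11] F plate [-0.5  1.9  2.1]
```

Emit:
drive_tool(
  series=[
    [0.0032, 0.0014, 0, 0, 0, 0, 0],
    [0.0032, 0.0014, 0, 0, 0, 0, 0],
    [0.0032, 0.0014, 0.0002, 0, 0, 0, 0],
    [0.0032, 0.0014, 0, 0, 0, 0, 0],
    [0.0032, 0.0015, 0, 0, 0, 0, 0],
  ],
)

```text
time: 15.05
position: [0.6296, -0.0387, 0.1374]
tool_rot: [0.826, 0.46, -0.159, -0.285]
ft_force: [-0.3, -2.6, 2.4]
grip_width: 0.0156
```

```bash
python3 -c "
from plate import *
st()"
```

```text
t 15.05 tip [-0.0072 -0.0603 -0.0025] tilt [-0.05 -0.06 -0.12] F plate [0.6 2.3 2.6]
```

Emit:
drive_tool(
  series=[
    [0.0032, 0.0013, 0, 0, 0, 0, 0],
    [0.0032, 0.0014, 0, 0, 0, 0, 0],
    [0.0032, 0.0014, 0, 0, 0, 0, 0],
    [0.0032, 0.0014, 0, 0, 0, 0, 0],
    [0.0032, 0.0014, 0, 0, 0, 0, 0],
  ],
)

```text
time: 15.68
position: [0.6426, -0.028, 0.1331]
tool_rot: [0.826, 0.46, -0.159, -0.285]
ft_force: [-0.3, -2.4, 1.9]
grip_width: 0.0155
```

```bash
python3 -c "
from plate import *
st()"
```

```text
t 15.675 tip [-0.0141 -0.0763 -0.0024] tilt [-0.05 -0.06 -0.12] F plate [0.4 2.2 2.1]
```

Emit:
drive_tool(
  series=[
    [0.0032, 0.0014, 0, 0, 0, 0, 0],
    [0.0032, 0.0014, 0, 0, 0, 0, 0],
    [0.0032, 0.0014, 0, 0, 0, 0, 0],
    [0.0032, 0.0014, 0, 0, 0, 0, 0],
    [0.0012, 0.0005, 0, 0, 0, 0, 0],
  ],
)

```text
time: 16.3
position: [0.6542, -0.0184, 0.1292]
tool_rot: [0.826, 0.46, -0.159, -0.285]
ft_force: [-0.7, -2.5, 2.2]
grip_width: 0.0152
```

Emit:
drive_tool(
  series=[
    [0, 0, 0, 0, 0, 0, 0],
    [0, 0, 0, 0, 0, 0, 0],
  ],
)

```text
time: 16.55
position: [0.6543, -0.0185, 0.1294]
tool_rot: [0.826, 0.46, -0.159, -0.285]
ft_force: [1.7, -1.5, 1.9]
grip_width: 0.0152
```

```bash
python3 -c "
from plate import *
st(); print(robot.get_obs()['q'].round(2))"
```

```text
t 16.55 tip [-0.0204 -0.0905 -0.0023] tilt [-0.   -0.11 -0.09] F plate [-0.6  0.4  2.9]
[-0.28  0.97  0.94  0.18  1.87  0.27]
```

Emit:
drive_tool(
  series=[
    [0, 0, -0.01, 0, 0, 0, 0],
    [0, 0, -0.02, 0, 0, 0, 0],
    [0, 0, -0.03, 0, 0, 0, 0],
    [0, 0, -0.03, 0, 0, 0, 0],
    [0, 0, 0, 0, 0, 0, 0],
  ],
)

```text
time: 17.18
position: [0.7028, -0.0486, 0.2017]
tool_rot: [0.826, 0.461, -0.157, -0.284]
ft_force: [0.1, 0.6, -1.4]
grip_width: 0.0151
```

```bash
python3 - <<'E'
from plate import *
st(); print(robot.get_obs()['position']); plan([.482,.3325,.3],RS,10,0)
E
```

```text
t 17.175 tip [-0.0212 -0.0904  0.0898] tilt [ 0.23 -0.16 -0.07] F plate [-0.7 -0.6 -1.3]
[ 0.70279289 -0.04856485  0.20168232]
[0.0208, -0.0367, 0.0161, -3.7, -1.1, -3.1, 0] 
[0.0231, -0.0364, 0.0133, -3.7, -1.0, -3.0, 0] 
[0.0252, -0.0359, 0.0105, -3.6, -1.1, -3.1, 0] 
[0.0272, -0.0351, 0.0078, -3.7, -1.0, -3.0, 0] 
[0.0292, -0.0341, 0.005, -3.7, -1.1, -3.1, 0] 
[0.0311, -0.0326, 0.0024, -3.7, -1.0, -3.0, 0] 
[0.0328, -0.031, -0.0003, -3.7, -1.1, -3.1, 0] 
[0.0343, -0.0292, -0.0029, -3.7, -1.1, -3.0, 0] 
[0.0358, -0.027, -0.0053, -3.6, -1.0, -3.1, 0] 
[0.037, -0.0246, -0.0076, -3.7, -1.1, -3.0, 0]
```

Emit:
drive_tool(
  series=[
    [0.021, -0.037, 0.01, -3.7, -1.1, -3.1, 0],
    [0.023, -0.0365, 0.01, -3.7, -1, -3, 0],
    [0.025, -0.036, 0.01, -3.6, -1.1, -3.1, 0],
    [0.027, -0.035, 0.008, -3.7, -1, -3, 0],
    [0.029, -0.034, 0.005, -3.7, -1.1, -3.1, 0],
  ],
)

```text
time: 17.8
position: [0.5929, 0.141, 0.2571]
tool_rot: [0.783, 0.598, -0.083, -0.147]
ft_force: [0.5, 1.0, -1.6]
grip_width: 0.0151
```

Emit:
drive_tool(
  series=[
    [0.031, -0.0325, 0.0024, -3.7, -1, -3, 0],
    [0.033, -0.031, 0, -3.7, -1.1, -3.1, 0],
    [0.0345, -0.029, -0.003, -3.7, -1.1, -3, 0],
    [0.036, -0.027, 0, -3.6, -1, -3.1, 0],
    [0.037, -0.0245, 0, -3.7, -1.1, -3, 0],
  ],
)

```text
time: 18.42
position: [0.4817, 0.3315, 0.2938]
tool_rot: [0.706, 0.708, -0.002, -0.002]
ft_force: [0.1, -0.2, -1.4]
grip_width: 0.0152
```

Emit:
drive_tool(
  series=[
    [0, 0, 0, 0, 0, 0, 0],
    [0, 0, 0, 0, 0, 0, 0],
  ],
)

```text
time: 18.68
position: [0.4832, 0.3303, 0.2938]
tool_rot: [0.707, 0.707, -0.003, -0.002]
ft_force: [0.3, -0.2, -1.2]
grip_width: 0.0154
```

```bash
python3 - <<'E'
from plate import *
print(robot.get_obs()['position'],robot.get_obs()['grip_width']); plan([.482,.3325,.25],RS,3,0)
snap('wrist','w4'); z,im,d=lo('w4'); snap('side','s4'); zs,ims,_=lo('s4')
c=zs['R']@np.array([.482,.332,.19])+zs['t']; u,v=int(c[0]/c[2]*zs['fx']+zs['cx']),int(c[1]/c[2]*zs['fy']+zs['cy'])
crop=ims[max(0,v-100):v+100,max(0,u-75):u+75]; cv2.imwrite('pics/s4b.png',cv2.resize(crop,None,fx=3,fy=3,interpolation=cv2.INTER_CUBIC)[:600])
E
```

```text
[0.48319877 0.33027044 0.29382262] 0.015414860717492469
[0.0008, -0.0003, 0.0146, -0.1, 0.0, 0.0, 0] 
[0.0007, -0.0003, 0.0146, -0.2, 0.0, 0.0, 0] 
[0.0008, -0.0004, 0.0146, -0.1, 0.1, 0.1, 0]
```

View pics/s4b.png

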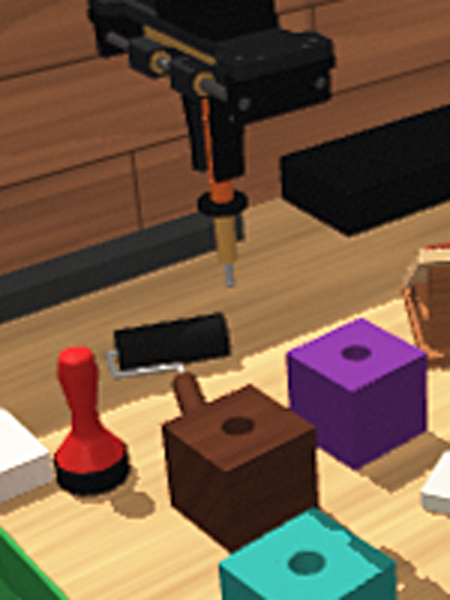

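The view shows the stand hole empty at (238,425), the burnisher in the jaws with its collar at (222,203) and its tip at (231,287). I'll check its tilt against the projected vertical.

```bash
python3 - <<'E'
from plate import *
zs,ims,_=lo('s4')
def pr(P):
    c=zs['R']@np.array(P)+zs['t']; return np.array([c[0]/c[2]*zs['fx']+zs['cx'],c[1]/c[2]*zs['fy']+zs['cy']])
c=pr([.482,.332,.19]); u0,v0=max(0,int(c[0])-75),max(0,int(c[1])-100)
f=lambda P:((pr(P)-[u0,v0]+.5)*3).round(1)
zt=.2938; print('collar',f([.4832,.3303,zt-.027]),f([.4832,.3303,zt-.021]),'tip',f([.4832,.3303,zt-.092]),'handle top',f([.4832,.3303,zt+.058]))
print('hole',f([.482,.331,.08]),'d/dx 5mm',f([.487,.331,.08]),'d/dy 5mm',f([.482,.336,.08]))
E
```

```text
collar [220.8 207.2] [220.1 199.5] tip [227.6 287.3] handle top [211.1  94.2]
hole [239.3 425.3] d/dx 5mm [235.8 422.6] d/dy 5mm [233.9 427.7]
```

Emit:
drive_tool(
  series=[
    [0.0013, -0.0006, 0.02, -0.2, 0, 0, 0],
    [0.001, -0.0006, 0.02, -0.2, 0, 0, 0],
    [0, 0, 0.012, 0, 0, 0, 0],
    [0, 0, 0, 0, 0, 0, 0],
    [0, 0, 0, 0, 0, 0, 0],
  ],
)

```text
time: 19.4
position: [0.484, 0.3327, 0.2433]
tool_rot: [0.707, 0.707, 0.001, 0.001]
ft_force: [0.0, -0.1, -0.8]
grip_width: 0.0155
```

Emit:
drive_tool(
  series=[
    [0, 0, 0.02, 0, 0, 0, 0],
    [0, 0, 0.025, 0, 0, 0, 0],
    [0, 0, 0.025, 0, 0, 0, 0],
    [0, 0, 0.015, 0, 0, 0, 0],
    [0, 0, 0, 0, 0, 0, 0],
  ],
)

```text
time: 20.02
position: [0.483, 0.3327, 0.1573]
tool_rot: [0.707, 0.707, -0.0, 0.0]
ft_force: [-0.6, -0.3, -0.0]
grip_width: 0.0151
```

```bash
python3 -c "
from plate import *
o=robot.get_obs();print(o['time'],o['position'],o['ft_force'],o['grip_width']); plan([.482,.3325,.113],RS,3,0)"
```

```text
20.025 [0.48302069 0.33269847 0.15732086] [-0.62283458 -0.27566034 -0.01263422] 0.015134803042725327
[-0.0001, -0.0003, 0.0148, 0.0, 0.0, 0.0, 0] 
[-0.0, -0.0004, 0.0147, 0.0, 0.0, 0.0, 0] 
[-0.0001, -0.0003, 0.0148, 0.0, 0.0, 0.0, 0]
```

Emit:
drive_tool(
  series=[
    [0, -0.0005, 0.015, 0, 0, 0, 0],
    [0, -0.0005, 0.015, 0, 0, 0, 0],
    [0, 0, 0.015, 0, 0, 0, 0],
    [0, 0, 0.003, 0, 0, 0, 0],
    [0, 0, 0, 0, 0, 0, 0],
  ],
)

```text
time: 20.65
position: [0.4822, 0.3328, 0.1094]
tool_rot: [0.707, 0.707, 0.0, 0.0]
ft_force: [-0.2, -0.3, -0.6]
grip_width: 0.0154
```

Emit:
drive_tool(
  series=[
    [0, 0, 0.001, 0, 0, 0, 0],
    [0, 0, 0, 0, 0, 0, 0],
  ],
)

```text
time: 20.9
position: [0.4826, 0.333, 0.1092]
tool_rot: [0.707, 0.707, 0.001, 0.001]
ft_force: [-0.4, -0.9, -1.5]
grip_width: 0.0154
```

Within 1–2 mm of seating; lower a touch more, then release.

Emit:
drive_tool(
  series=[
    [0, 0, 0.001, 0, 0, 0, 0],
    [0, 0, 0.001, 0, 0, 0, 0],
    [0, 0, 0, 0, 0, 0, 0],
    [0, 0, 0, 0, 0, 0, 0],
  ],
)

```text
time: 21.4
position: [0.4824, 0.3329, 0.1071]
tool_rot: [0.707, 0.707, 0.001, 0.001]
ft_force: [0.0, -1.1, 1.4]
grip_width: 0.0157
```

Emit:
drive_tool(
  series=[
    [0, 0, 0, 0, 0, 0, 0.5],
    [0, 0, 0, 0, 0, 0, 0.5],
    [0, 0, 0, 0, 0, 0, 0.5],
    [0, 0, 0, 0, 0, 0, 0.5],
  ],
)

```text
time: 21.9
position: [0.4823, 0.3328, 0.1067]
tool_rot: [0.707, 0.707, 0.0, 0.0]
ft_force: [-0.7, 0.6, 0.2]
grip_width: 0.0418
```

Emit:
drive_tool(
  series=[
    [0, 0, -0.02, 0, 0, 0, 0.5],
    [0, 0, -0.04, 0, 0, 0, 0.5],
    [0, 0, -0.05, 0, 0, 0, 0.5],
    [-0.03, 0, -0.05, 0, 0, 0, 0.5],
    [-0.045, 0, -0.04, 0, 0, 0, 0.5],
  ],
)

```text
time: 22.52
position: [0.4824, 0.2579, 0.309]
tool_rot: [0.706, 0.708, 0.002, 0.001]
ft_force: [0.4, -1.4, 0.0]
grip_width: 0.0435
```

Emit:
drive_tool(
  series=[
    [0, 0, 0, 0, 0, 0, 0.5],
    [0, 0, 0, 0, 0, 0, 0.5],
  ],
)

```text
time: 22.78
position: [0.4815, 0.2579, 0.3062]
tool_rot: [0.707, 0.707, 0.0, -0.0]
ft_force: [1.0, -0.3, -2.0]
grip_width: 0.0435
```

```bash
python3 - <<'E'
from plate import *
snap('wrist','w5'); z,im,d=lo('w5'); snap('side','s5'); zs,ims,_=lo('s5')
P=np.array([world(z,u,v,d[v,u]) if d[v,u]>0 else [0,0,0] for v in range(384) for u in range(512)])
near=np.hypot(P[:,0]-.482,P[:,1]-.332)<.05
hsv=cv2.cvtColor(im,cv2.COLOR_BGR2HSV).reshape(-1,3).astype(int)
Q=P[near&(abs(hsv[:,0]-10)<7)&(hsv[:,1]>170)&(P[:,2]>.155)&(P[:,2]<.18)]; print('handle top',len(Q),Q.mean(0).round(4),Q[:,2].max())
print(robot.get_obs()['time'],robot.get_obs()['position'])
c=cv2.resize(ims[130:330,50:300],(750,600),interpolation=cv2.INTER_CUBIC); cv2.imwrite('pics/s5b.png',c)
E
```

```text
handle top 273 [0.4809 0.331  0.1646] 0.16676533043524108
22.875 [0.48100612 0.25835173 0.30506427]
```

View pics/s5b.png

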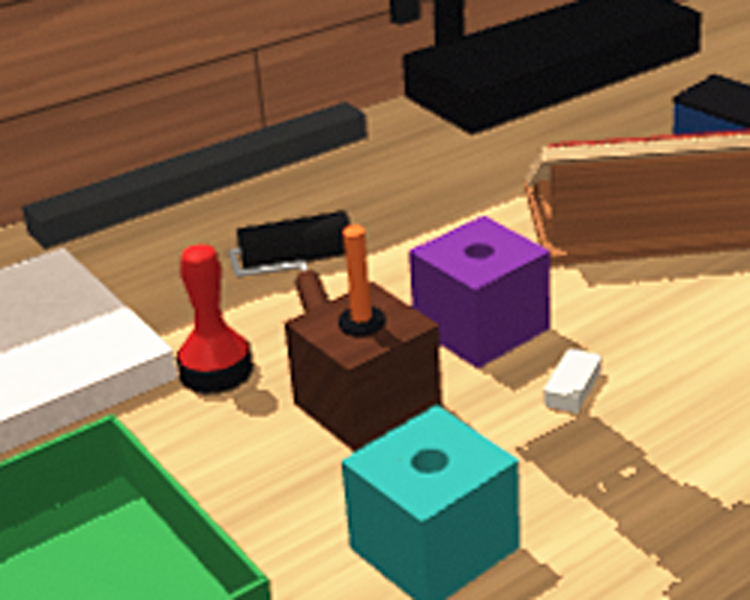

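The burnisher stands upright, its collar on the stand top at (361,320). The handle top reads the same as at the start. Handing in.

```bash
python3 -c "
from rig import robot
print(robot.hand_in())"
```

```text
the job is handed in; nothing more can be done
None
```

I took the burnisher from the dark wooden stand and made one unbroken pass along the gap from the green dot to the black dot. It is back upright in its stand, and I handed the job in at about 23 s of the 72 s allowed.

- **Pass:** it ran at about 26 mm/s along the board. At every check, the tip position worked out from the arm was within about 0.5 mm of the gap's centre line, and the burnisher was within about 1–2° of square. The measured force on the board was about 2–4 N, rising to about 4.5 N just after the start (allowing for the tool's weight), so I eased off by 0.6 mm.
- **Put back:** the handle top read (0.481, 0.331, 0.165) m, within about 1 mm of where it started. The gripper was clear, and the last side view showed the collar flat on the stand top.
- **Bystanders:** the brush, brayer, eraser and both look-alike stands looked in place in that view. I did not check the tin, cup and jar at the end, but the arm met nothing near them.
- **Disagreements:** the top and wrist cameras differed by about 2 mm on the board's position, which I settled with a closer wrist view before touching down. The burnisher also leaned about 1° in the jaws on the way back, which did no harm.

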